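Dock the long work light and switch on its charger

ROBOT

A 6-joint arm with a two-finger parallel gripper is mounted at the origin on the work surface. World frame = base frame: x ahead of the robot, y to its left, z up, the work surface at z = 0. Lengths are in m, angles in degrees, forces in N, time in s.
With the tool pointing down it reaches from about 0.3 to 0.875 m from the base axis. Payload 6.4 kg.
Tool frame: the origin (TCP) lies midway between the tips of the shut fingers; the grasp point (between the pads) lies 19 mm behind it; z points along the fingers, y is the line along which they close (so a half turn about z gives the same grasp; the last joint's range is limited). The gripper opens to 85 mm and grips with 20 to 120 N. Pads are 22 mm wide; open, the fingers measure 114 mm over their backs; the gripper's body (76 mm by 85 mm) begins 54 mm behind the grasp point. The pads swing forward as they close: fully open they stand 13 mm farther back than shut.
Start: joints at [62.149, 10.359, 92.074, -0, 77.567, -11.82], TCP at [0.159, 0.553, 0.231] pointing down, gripper open.
Joint ranges: [-171.53, 171.53], [-51.25, 118.39], [17.06, 147.69], [-65.23, 245.23], [0, 150.52], [-178.68, 178.68]. Speed limits (degrees/s): [147.25, 147.25, 172.46, 180, 180, 180].

INTERFACE

Orientations are given as [roll, pitch, yaw] about the fixed x, y, z axes, in that order (R = Rz(yaw) Ry(pitch) Rx(roll)).
In Python, from station import robot, vision, job gives the robot as it stands.
- The arm moves only by the shell command python3 -m pendant 'ROWS' [FORCE]. ROWS is JSON, a list of rows, each an object with "grip": the finger opening in cm, from 0 to 8.54; "delta_pos": the shift along the world's x, y, z in cm, a list of three; "twist": the turn, a rotation vector about the world's x, y, z in degrees, a list of three. A call has exactly 10 rows; each row is the pose to reach, as a shift and turn from the pose commanded when the call began; what a row does not reach only later rows make up. A row lasts 1/12 s, in which the tool goes at most 41.7 mm and 7.16 degrees, less where a joint would pass 70% of its speed; a pose out of reach is approached as far as the arm can. A call with a gripper value outside its range is refused whole. The fingers move at their own pace and stop on an object; FORCE is the grip in N (left out, the last holds). Time passes only in rows, so rows that repeat a pose let the fingers close, or fill a call up. It gives the time, the measured TCP pose, the force, the opening and the grip force at its end, in the units of the state.
- robot.get_state(): the state, without advancing time (a new reading comes with each control period).
- vision.capture(name): name is "scene" or "top"; returns the picture (384x512x3 uint8, red, green, blue); there is no depth.
- vision.get_calibration(name): a dict with "fov_y" (degrees; the focal length in pixels is half the picture's height over the tangent of half this angle, whatever the lens; pixels are square), "cx", "cy" (the principal point, pixels), "k1" (the pictures are not rectified: a ray, as slopes to the right and down, at radius r is drawn at 1 + k1 r^2 times it, then the intrinsics apply), "R" (3x3) and "t" (3): a world point X has camera coordinates R X + t. Camera axes: x right, y down, z forward; pixel columns grow to the right and rows downward; lengths in m; the calibration is good to about 2 mm. A picture is of the moment at which its call begins. get_calibration takes no time and is no camera call.
- job.job_done(): hands the job in; it is judged then, once.
The state is a dict: "clock": time; "joints": joint angles; "joint_velocities": joint speeds; "joint_torque": joint torques, N m; "tcp_pos": TCP position; "eef_rot": TCP orientation; "wrist_force": force on the tool from outside, world axes, zero at the start; "moment": the same for the moment, N m; "finger_gap": finger opening in m; "grip_force": force on a finger pad.
Only numpy, scipy, OpenCV 4.12 (cv2) and the standard library are available. Lean on these libraries where they do the work, as an engineer would, in place of code of your own. Each camera call takes 0.05 s, during which the arm holds its last target. There are 200 camera calls.

TASK

Press the long work light into the two spring clips of the sloping charging dock, lens end up, until it snaps fully home in both clips, and let go of it. Then push the charger's switch lever all the way over to its far side. Leave the short light, the paint tin, the mug, the jar and the sanding block where they are.

Things in the scene. Friction and masses are not known exactly. Their poses are not given: they have to be found in the camera images.
- long_light_mid (a point): Middle of the barrel of the long work light, on its axis (loose, 0.2 to 0.4 kg). The light is 184 mm long: a plain round aluminium barrel, 34 mm in diameter, 132 mm long, between two black hexagonal collars 38 mm across flats. It lies on a flat of these, axis 19 mm above the bench. Tail collar 18 mm long, head collar 34 mm long, with the lens. x runs towards the lens.
- long_light_lens (a point): Centre of the glass lens face at the head end of the long light, 100 mm along +x from long_light_mid; same axes.
- cradle: Sloping charging dock, fixed: grey face 190 x 110 mm, 35 degrees from level, low edge towards the robot, with two spring clips. Origin: where the middle of the barrel lies when fully home, about 107 mm above the bench and 39 mm off the face (28 mm off a block in the middle). x: up the slope, where the lens must point; y: across; z: square off the face; press along -z.
- low_clip (a point): Mid-point between the lips of the lower spring clip, at x = -45, z = +10 mm in the cradle. Each clip is 14 mm wide along x; its two round lips (radius 4 mm) are 26 mm apart at rest and give way along y. The barrel meets them 22 mm above home, passes with about 9 to 16 N on both clips together, then snaps down (the force drops) onto a V seat. Room for fingers between the clips: 76 mm.
- high_clip (a point): The same for the upper clip, at x = +45, z = +10 mm in the cradle. Both clips must hold the round barrel: with its middle at the cradle's origin the collars have 14 mm of play along x either way.
- switch_tip (a point): Centre of the 26 mm black ball at the end of the charger's switch lever: a steel rod 80 mm from pivot to ball on a grey block 70 x 50 x 25 mm fixed to the bench beside the dock, on either side. The pivot is 22 mm above the bench. When off it leans towards the robot. It turns with the lever.
- switch_base: The grey block of the switch (fixed), origin at the centre of its underside; the lever swings from its -x side (off) to its +x side (on).
- switch (a joint): Lever angle in rad: 0 = off, leaning 0.5 rad from upright to the block's -x side; 1.0 = fully on, leaning 0.5 rad to its +x side. It stays where it is left and takes about 1 N at the ball to move.
- short_light_mid (a point): Centre of a short work light, 118 mm long, otherwise like the long one (its barrel is only 66 mm and does not fit the dock). Bystander; lies on the bench with its axis 19 mm up.
- paint_tin_mid (a point): Centre of a small paint tin, 74 mm in diameter, 95 mm high, beside the dock on the side where the switch is not. Bystander.
- mug: White mug, 80 mm in diameter, 90 mm high, origin at the centre of its underside. Bystander.
- jar: Glass jar, 72 mm in diameter, 100 mm high, origin at the centre of its underside. Bystander.
- sanding_block: Sanding block, 60 x 110 x 44 mm high, origin at the centre of its underside. It lies between robot and dock. Bystander.

How it is judged (in metres and radians):
On the way, in this order (a step that is already met when the one before it is completed fails the run):
1. the long light is snapped home in both clips, lens end up, and let go (z of long_light_mid in the frame of cradle between -0.006 and 0.004 m and y of long_light_mid in the frame of cradle between -0.005 and 0.005 m and x of long_light_mid in the frame of cradle between -0.02 and 0.02 m and angle between the x axis of long_light_mid and the x axis of cradle, either way round below 0.07 rad and x of long_light_lens in the frame of cradle above 0.07 m and contact force between long_light and the fingers below 0.2 N), for 0.2 s.
2. the switch lever is pushed over to its far side (value of joint switch above 0.85 rad), for 0.1 s.
At the end, for the whole second after the job is handed in: The long light rests fully home in both clips: the middle of its barrel within 4 mm above and 6 mm below the home axis, 5 mm across and 20 mm along the cradle, its axis within 0.07 rad of the cradle's, lens end up; it is at rest, and the switch lever stands beyond 0.85 rad (z of long_light_mid in the frame of cradle between -0.006 and 0.004 m and y of long_light_mid in the frame of cradle between -0.005 and 0.005 m and x of long_light_mid in the frame of cradle between -0.02 and 0.02 m and angle between the x axis of long_light_mid and the x axis of cradle, either way round below 0.07 rad and x of long_light_lens in the frame of cradle above 0.07 m and value of joint switch above 0.85 rad and linear speed of long_light below 0.02 m/s); the robot touches nothing.
It fails at once if the short light, paint tin, mug, jar or sanding block is shifted by more than 30 mm (distance of any of short_light_mid, paint_tin_mid, mug, jar, sanding_block from where it was at the start of the episode above 0.03 m).
It also fails if it takes over 61 s, if anything falls off the work surface, if the arm or the gripper's body presses on something with over 40 N, if the wrist force passes 120 N, or if a joint passes its speed limit or range.

## Working session

There is one attempt and no reset: what is moved stays moved. The work goes in short steps, Python scripts to look and compute and a shell command to move; the robot and the scene stay as the last step left them, time stands still between calls to the robot, and variables do not carry over. Pictures are saved under pics/ and viewed, at most 10 in all, crops included, and the job is handed in when it is done.

```bash
mkdir -p pics; ls; cat > h.py <<'E'
import numpy as np, cv2
from station import robot, vision, job
def ray(name,u,v):
    c=vision.get_calibration(name); f=192/np.tan(np.radians(c['fov_y']/2))
    K=np.array([[f,0,c['cx']],[0,f,c['cy']],[0,0,1.]]); R=np.array(c['R']);t=np.array(c['t'])
    p=cv2.undistortPoints(np.array([[[u,v]]],float),K,np.array([c['k1'],0,0,0.]))[0,0]
    return -R.T@t, R.T@np.array([p[0],p[1],1.])
def plane(name,u,v,z):
    o,d=ray(name,u,v); return o+d*(z-o[2])/d[2]
def proj(name,X):
    c=vision.get_calibration(name); f=192/np.tan(np.radians(c['fov_y']/2))
    K=np.array([[f,0,c['cx']],[0,f,c['cy']],[0,0,1.]]);R=np.array(c['R'])
    return cv2.projectPoints(np.array(X,float).reshape(-1,3),cv2.Rodrigues(R)[0],np.array(c['t'],float),K,np.array([c['k1'],0,0,0.]))[0].reshape(-1,2)
def tri(u1,u2):
    o1,d1=ray('scene',*u1);o2,d2=ray('top',*u2)
    s=np.linalg.lstsq(np.c_[d1,-d2],o2-o1,rcond=None)[0]
    a=o1+d1*s[0];b=o2+d2*s[1]; return (a+b)/2,np.linalg.norm(a-b)
E
python3 - <<'E'
from h import *
for n in('scene','top'):
    im=vision.capture(n); cv2.imwrite(f'pics/{n}0.png',cv2.resize(im[:,:,::-1],(800,600),interpolation=cv2.INTER_CUBIC)); np.save(n+'0.npy',im)
    c=vision.get_calibration(n); print(n,c['fov_y'],c['k1'],ray(n,256,192))
s=robot.get_state();print(s['clock'],s['tcp_pos'],s['eef_rot'])
E
```

```text
pics
scene 44.56830095221788 0.042779322891690987 (array([ 1.39819719, -0.02273284,  1.24635574]), array([-6.09095536e-01,  6.78706946e-04, -7.93204257e-01]))
top 51.385269417046516 -0.14217093918708856 (array([0.32849707, 0.02461864, 1.30574319]), array([ 0.17966138, -0.00801128, -0.98371454]))
0.1 [0.15852638 0.55221872 0.23047704] [-1.79912205e+02 -1.70619046e-02  1.63970938e+02]
```

View pics/scene0.png

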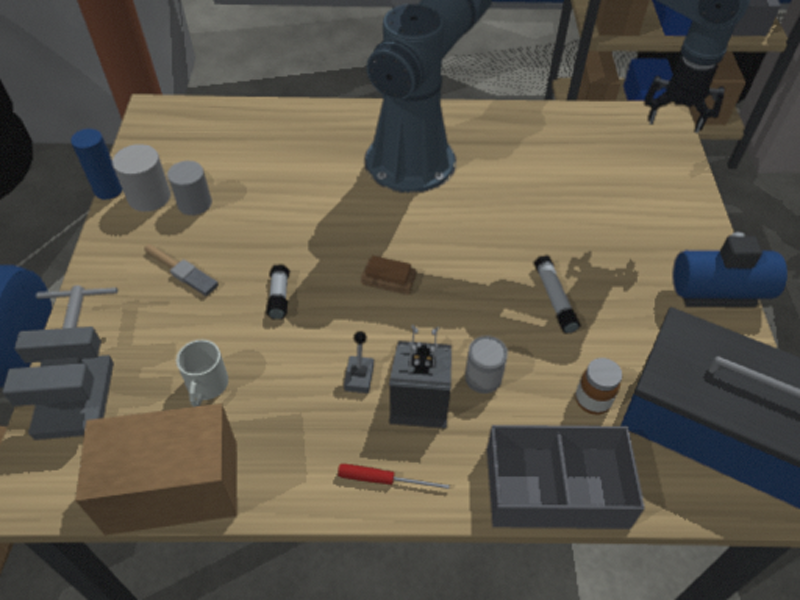

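View pics/top0.png

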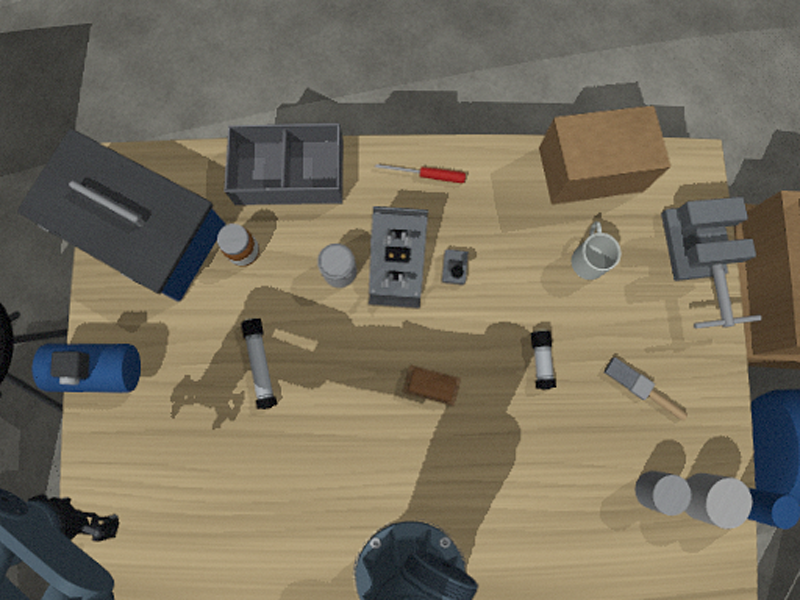

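The scene view shows the long light at about (556,293) and the dock at (421,380). The switch is at (360,340), which is -y of the dock, and the tin is at +y. In the top view the light is at (259,363), the dock at (398,256) and the switch ball at (457,269). I'll enlarge the light and the dock.

```bash
python3 - <<'E'
from h import *
t=np.load('top0.npy');s=np.load('scene0.npy')
a=cv2.resize(t[125:205,225:310],(400,376),interpolation=cv2.INTER_CUBIC)   # 4.7
a=cv2.resize(t[125:200,225:305],(400,375),interpolation=cv2.INTER_CUBIC)   # x5
b=cv2.resize(s[200:275,220:300],(400,375),interpolation=cv2.INTER_CUBIC)
cv2.imwrite('pics/dock.png',np.hstack([a,b])[:,:,::-1])
# light: masks in the top picture
g=t[195:270,145:185].astype(int)
for n,m in(('dark',g.max(2)<45),('grey',(g.max(2)-g.min(2)<25)&(g.max(2)>90))):
    k,l,st,ce=cv2.connectedComponentsWithStats(m.astype(np.uint8))
    for i in range(1,k):
        if st[i,4]>25: c=ce[i]+[145,195]; print(n,st[i,4],c,plane('top',*c,.019 if n=='dark' else .03))
E
```

```text
dark 124 [160.87903226 209.09677419] [0.50928098 0.32644139 0.019     ]
dark 71 [170.21126761 257.42253521] [0.35215457 0.2919587  0.019     ]
grey 411 [165.83454988 234.80778589] [0.42417246 0.30537976 0.03      ]
```

View pics/dock.png

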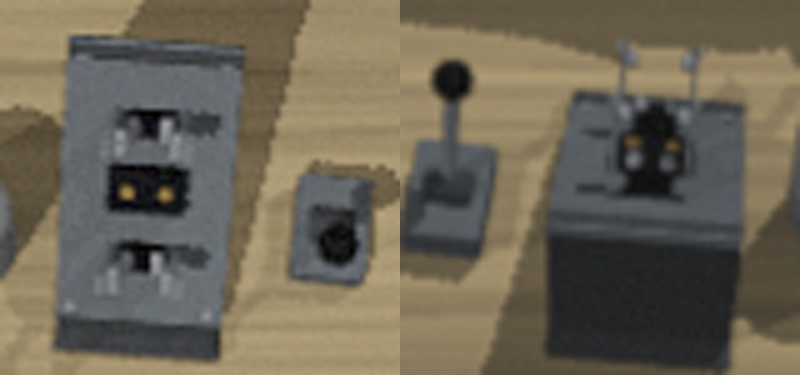

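The enlarged views show the dock face corners in the top crop at about (68,38), (245,48), (220,325) and (62,316). The yellow contacts are at (127,192) and (168,192), and the ball is at (337,243). In the scene crop the ball is at (453,80) and the clip tips are at (627,55) and (690,62).

```bash
python3 - <<'E'
from h import *
T=lambda u,v:(225+u/5-.4,125+v/5-.4)
S=lambda u,v:(220+(u-400)/5-.4,200+v/5-.4)
hl,hr,ll,lr=[plane('top',*T(*p),z) for p,z in(((70,38),.1295),((245,48),.1295),((63,316),.0205),((220,327),.0205))]
print(hl,hr,ll,lr,'\nwid',np.linalg.norm(hl-hr),np.linalg.norm(ll-lr),'len',np.linalg.norm(hl-ll),np.linalg.norm(hr-lr))
c=(hl+hr+ll+lr)/4; up=(hl+hr-ll-lr); ac=hl+ll-hr-lr
print('face c',c,'yaw',np.degrees(np.arctan2(up[1],up[0])),np.degrees(np.arctan2(-ac[0],ac[1])))
t=np.load('top0.npy').astype(int);s=np.load('scene0.npy').astype(int)
P={}
for n,im,(r0,r1,c0,c1) in(('top',t,(155,172,242,265)),('scene',s,(222,240,260,282))):
    g=im[r0:r1,c0:c1]; m=(g[:,:,0]-g[:,:,2]>60).astype(np.uint8)
    k,l,st,ce=cv2.connectedComponentsWithStats(m); P[n]=[ce[i]+[c0,r0] for i in range(1,k) if st[i,4]>1]; P[n].sort(key=lambda p:p[0]); print(n,P[n])
print('yellow',[plane('top',*p,.084) for p in P['top']])
if len(P['scene'])==2 and len(P['top'])==2:
    print(tri(P['scene'][0],P['top'][1]),tri(P['scene'][1],P['top'][0]))
print('ball',tri(S(453,80),T(338,243)))
for nm,sp in(('L',(627,55)),('R',(690,62))): print('scenetip',nm,plane('scene',*S(*sp),.14))
# switch base corners, z=.025
print('base',[plane('top',*T(*p),.025)[:2].round(3) for p in((305,175),(372,178),(360,282),(292,278))])
E
```

```text
[0.73164641 0.06693473 0.1295    ] [ 0.72425961 -0.04110664  0.1295    ] [0.57777286 0.07568848 0.0205    ] [ 0.56953301 -0.02721157  0.0205    ] 
wid 0.10829359276358361 0.10322943280241346 len 0.1887715508662305 0.18977458355252647
face c [0.65080297 0.01857625 0.075     ] yaw -4.197533621212756 -4.236763941976229
top [array([250.  , 163.25]), array([257.5, 163.5])]
scene []
yellow [array([0.644015  , 0.03268755, 0.084     ]), array([0.64299734, 0.00903098, 0.084     ])]
ball (array([ 0.60702284, -0.09787847,  0.10008812]), np.float64(0.0004745241089876406))
scenetip L [0.61608306 0.0046647  0.14      ]
scenetip R [0.62064074 0.04097888 0.14      ]
base [array([ 0.671, -0.085]), array([ 0.668, -0.13 ]), array([ 0.598, -0.12 ]), array([ 0.601, -0.075])]
```

Contacts, face and clip tips agree on the dock: origin about (0.628, 0.021, 0.107), yaw -4.2°. The lens end of the light points away from the robot, its middle is at (0.426, 0.307) and its axis is at 12.4°. I'll go above it next.

```bash
python3 -m pendant '[{"grip":8.5,"delta_pos":[2,-2,0],"twist":[0,0,3]},{"grip":8.5,"delta_pos":[5,-4.5,0],"twist":[0,0,6]},{"grip":8.5,"delta_pos":[8,-7,-1],"twist":[0,0,10]},{"grip":8.5,"delta_pos":[11,-10,-2],"twist":[0,0,14]},{"grip":8.5,"delta_pos":[14,-13,-3],"twist":[0,0,18]},{"grip":8.5,"delta_pos":[17,-16,-4],"twist":[0,0,22]},{"grip":8.5,"delta_pos":[20,-18.5,-5],"twist":[0,0,25]},{"grip":8.5,"delta_pos":[23,-21,-6],"twist":[0,0,28.4]},{"grip":8.5,"delta_pos":[25.5,-23.5,-7],"twist":[0,0,28.4]},{"grip":8.5,"delta_pos":[26.8,-24.5,-8],"twist":[0,0,28.4]}]' 100
python3 - <<'E'
from h import *
for n in('scene','top'):
    im=vision.capture(n);np.save(n+'1.npy',im)
s=np.load('scene1.npy');t=np.load('top1.npy')
a=cv2.resize(s[140:240,310:410],(400,400),interpolation=cv2.INTER_CUBIC)
b=cv2.resize(t[180:280,130:230],(400,400),interpolation=cv2.INTER_CUBIC)
cv2.imwrite('pics/above.png',np.hstack([a,b])[:,:,::-1])
s=robot.get_state();print(s['clock'],s['tcp_pos'],s['eef_rot'],s['joints'])
E
```

```text
clock: 0.93
tcp_pos: [0.4295, 0.3043, 0.1506]
eef_rot: [-179.9, 0.0, -167.8]
wrist_force: [-1.4, -0.3, 0.8]
finger_gap: 0.0847
grip_force: 0.0
1.0333 [0.42772492 0.30493749 0.14926521] [-179.93628536   -0.18339875 -167.8914228 ] [ 2.25454542e+01  9.38581460e+00  1.03332944e+02 -3.18690811e-02
  6.74731505e+01 -7.95509661e+01]
```

View pics/above.png

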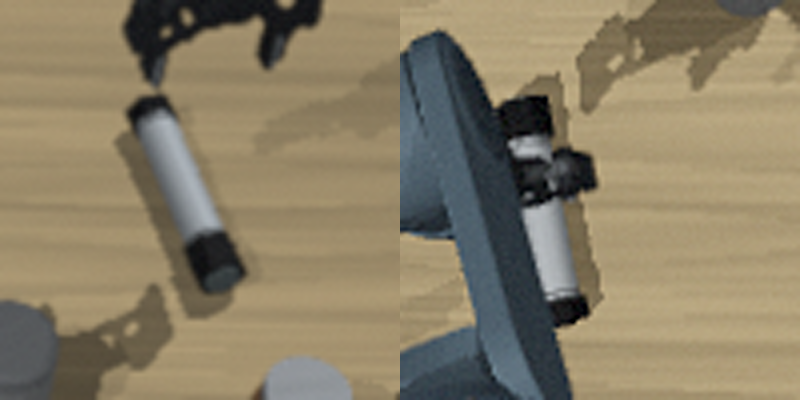

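The left crop shows the lens on the end away from the robot (head collar at about (215,260), tail at (152,108)). The right crop shows the fingers straddling the barrel. I'll cross-check the axis from the scene view.

```bash
python3 - <<'E'
from h import *
im=np.load('scene1.npy').astype(int)[140:240,310:410]
m=((im.max(2)-im.min(2)<30)&(im.min(2)>95)).astype(np.uint8); m[:22]=0;m[62:]=0;m[:,70:]=0
k,l,st,ce=cv2.connectedComponentsWithStats(m);i=1+st[1:,4].argmax()
(cx,cy),(w,h),an=cv2.minAreaRect(np.argwhere(l==i)[:,::-1].astype(np.float32)); print(st[i],cx,cy,w,h,an)
for p in((cx,cy),ce[i],(152/4,108/4),(215/4,262/4)): print(plane('scene',p[0]+310,p[1]+140,.024))
E
```

```text
[ 36  28  20  31 310] 44.795860290527344 43.210060119628906 32.53846740722656 10.2307710647583 67.38013458251953
[0.41877273 0.30850203 0.024     ]
[0.42004085 0.30846754 0.024     ]
[0.34763274 0.29389704 0.024     ]
[0.51050606 0.32601215 0.024     ]
```

```bash
python3 -m pendant '[{"grip":8.5,"delta_pos":[-0.1,0,-2],"twist":[0,0,0]},{"grip":8.5,"delta_pos":[-0.2,0,-5],"twist":[0,0,0]},{"grip":8.5,"delta_pos":[-0.3,0,-8],"twist":[0,0,0]},{"grip":8.5,"delta_pos":[-0.3,0,-10.5],"twist":[0,0,0]},{"grip":8.5,"delta_pos":[-0.3,0,-12.5],"twist":[0,0,0]},{"grip":8.5,"delta_pos":[-0.3,0,-13.7],"twist":[0,0,0]},{"grip":8.5,"delta_pos":[-0.3,0,-14.4],"twist":[0,0,0]},{"grip":8.5,"delta_pos":[-0.3,0,-14.4],"twist":[0,0,0]},{"grip":3,"delta_pos":[-0.3,0,-14.4],"twist":[0,0,0]},{"grip":2.5,"delta_pos":[-0.3,0,-14.4],"twist":[0,0,0]}]' 100
python3 -m pendant '[{"grip":2,"delta_pos":[0,0,0],"twist":[0,0,0]},{"grip":2,"delta_pos":[0,0,0],"twist":[0,0,0]},{"grip":2,"delta_pos":[0,0,0],"twist":[0,0,0]},{"grip":2,"delta_pos":[0,0,0],"twist":[0,0,0]},{"grip":2,"delta_pos":[0,0,0],"twist":[0,0,0]},{"grip":2,"delta_pos":[0,0,0],"twist":[0,0,0]},{"grip":2,"delta_pos":[0,0,0],"twist":[0,0,0]},{"grip":2,"delta_pos":[0,0,0],"twist":[0,0,0]},{"grip":2,"delta_pos":[0,0,0],"twist":[0,0,0]},{"grip":2,"delta_pos":[0,0,0],"twist":[0,0,0]}]' 100
```

```text
clock: 1.87
tcp_pos: [0.4248, 0.3083, 0.0086]
eef_rot: [180.0, 0.1, -167.6]
wrist_force: [0.4, -0.0, 0.5]
finger_gap: 0.0635
grip_force: 0.0
clock: 2.7
tcp_pos: [0.4247, 0.3081, 0.0088]
eef_rot: [180.0, 0.1, -167.6]
wrist_force: [-2.4, 0.5, 9.1]
finger_gap: 0.0313
grip_force: 98.3
```

```bash
python3 -m pendant '[{"grip":5,"delta_pos":[0,0,0],"twist":[0,0,0]},{"grip":5,"delta_pos":[0,0,0],"twist":[0,0,0]},{"grip":5,"delta_pos":[0,0,-0.2],"twist":[0,0,0]},{"grip":5,"delta_pos":[0,0,-0.5],"twist":[0,0,0]},{"grip":5,"delta_pos":[0,0,-0.5],"twist":[0,0,0]},{"grip":2,"delta_pos":[0,0,-0.5],"twist":[0,0,0]},{"grip":2,"delta_pos":[0,0,-0.5],"twist":[0,0,0]},{"grip":2,"delta_pos":[0,0,-0.5],"twist":[0,0,0]},{"grip":2,"delta_pos":[0,0,-0.5],"twist":[0,0,0]},{"grip":2,"delta_pos":[0,0,-0.5],"twist":[0,0,0]}]' 100
python3 -m pendant '[{"grip":2,"delta_pos":[0,0,0],"twist":[0,0,0]},{"grip":2,"delta_pos":[0,0,0],"twist":[0,0,0]},{"grip":2,"delta_pos":[0,0,1],"twist":[0,0,0]},{"grip":2,"delta_pos":[0,0,2],"twist":[0,0,0]},{"grip":2,"delta_pos":[0,0,4],"twist":[0,0,0]},{"grip":2,"delta_pos":[0,0,6],"twist":[0,0,0]},{"grip":2,"delta_pos":[0,0,8],"twist":[0,0,0]},{"grip":2,"delta_pos":[0,0,10],"twist":[0,0,0]},{"grip":2,"delta_pos":[0,0,10],"twist":[0,0,0]},{"grip":2,"delta_pos":[0,0,10],"twist":[0,0,0]}]' 100
```

```text
clock: 3.53
tcp_pos: [0.4236, 0.3077, 0.0024]
eef_rot: [-180.0, -0.0, -167.6]
wrist_force: [-2.7, -0.4, 3.5]
finger_gap: 0.0318
grip_force: 98.7
clock: 4.37
tcp_pos: [0.4249, 0.3081, 0.1036]
eef_rot: [180.0, 0.2, -167.6]
wrist_force: [-0.5, -0.7, -3.5]
finger_gap: 0.0315
grip_force: 99.4
```

```bash
python3 -m pendant '[{"grip":2,"delta_pos":[0.5,-1,2],"twist":[0,0,-1]},{"grip":2,"delta_pos":[1.5,-3,5],"twist":[0,0,-3]},{"grip":2,"delta_pos":[3,-6,7.5],"twist":[0,0,-5]},{"grip":2,"delta_pos":[5,-9,10],"twist":[0,0,-7]},{"grip":2,"delta_pos":[7,-12.5,12],"twist":[0,0,-9]},{"grip":2,"delta_pos":[9,-16,13.5],"twist":[0,0,-11]},{"grip":2,"delta_pos":[11,-19.5,14.5],"twist":[0,0,-13]},{"grip":2,"delta_pos":[12.8,-23,15.5],"twist":[0,0,-15]},{"grip":2,"delta_pos":[14,-26,15.8],"twist":[0,0,-16]},{"grip":2,"delta_pos":[14.6,-27.8,15.8],"twist":[0,0,-16.6]}]' 100
python3 -m pendant '[{"grip":2,"delta_pos":[0,0,0],"twist":[-0.2,-3,0]},{"grip":2,"delta_pos":[0,0,0],"twist":[-0.5,-7,0]},{"grip":2,"delta_pos":[0,0,0],"twist":[-0.8,-12,0]},{"grip":2,"delta_pos":[0,0,0],"twist":[-1.2,-17,0]},{"grip":2,"delta_pos":[0,0,0],"twist":[-1.6,-22,0]},{"grip":2,"delta_pos":[0,0,0],"twist":[-2,-27,0]},{"grip":2,"delta_pos":[0,0,0],"twist":[-2.3,-31,0]},{"grip":2,"delta_pos":[0,0,0],"twist":[-2.6,-34,0]},{"grip":2,"delta_pos":[0,0,0],"twist":[-2.6,-34.9,0]},{"grip":2,"delta_pos":[0,0,0],"twist":[-2.6,-34.9,0]}]' 100
cat > tgt.py <<'E'
from h import *
from scipy.spatial.transform import Rotation as Ro
y,p=np.radians(-4.2),np.radians(35)
X=np.array([np.cos(p)*np.cos(y),np.cos(p)*np.sin(y),np.sin(p)]);Y=np.array([-np.sin(y),np.cos(y),0]);Z=np.cross(X,Y)
O=np.array([.628,.021,.107]);C=np.c_[X,Y,Z]
def rep():
    s=robot.get_state(); P=np.array(s['tcp_pos']); R=Ro.from_euler('xyz',s['eef_rot'],degrees=True)
    G=np.c_[-X,Y,-Z]  # wanted tool axes
    print('tcp',P.round(4),'in cradle mm',((P-O)@C*1e3).round(1),'rotvec to go',(Ro.from_matrix(G)*R.inv()).as_rotvec(degrees=True).round(2),'F cradle',(np.array(s['wrist_force'])@C).round(1),'j',np.round(s['joints'],1),s['clock'])
E
python3 -c "
from tgt import *
rep();print(X,Y,Z)"
```

```text
clock: 5.2
tcp_pos: [0.5714, 0.0253, 0.2597]
eef_rot: [-179.9, 0.0, 175.5]
wrist_force: [0.5, -0.4, -2.5]
finger_gap: 0.0316
grip_force: 100.0
clock: 6.03
tcp_pos: [0.568, 0.03, 0.2576]
eef_rot: [180.0, 34.7, 175.8]
wrist_force: [-0.5, 0.3, -3.8]
finger_gap: 0.0311
grip_force: 100.0
tcp [0.568  0.03   0.2576] in cradle mm [ 36.8   4.5 158.1] rotvec to go [-0.03 -0.26  0.04] F cradle [-2.6  0.2 -2.8] j [ -11.2  -13.5  119.     6.2   40.1 -100.5] 6.0333
[ 0.81695219 -0.05999322  0.57357644] [0.0732382  0.99731448 0.        ] [-0.57203608  0.0420077   0.81915204]
```

```bash
python3 -m pendant '[{"grip":2,"delta_pos":[0.2,0,-0.8],"twist":[0,0,0]},{"grip":2,"delta_pos":[0.6,-0.1,-2.2],"twist":[0,0,0]},{"grip":2,"delta_pos":[1,-0.2,-3.8],"twist":[0,0,0]},{"grip":2,"delta_pos":[1.5,-0.3,-5.5],"twist":[0,0,0]},{"grip":2,"delta_pos":[2,-0.4,-7.2],"twist":[0,0,0]},{"grip":2,"delta_pos":[2.4,-0.5,-8.8],"twist":[0,-0.2,0]},{"grip":2,"delta_pos":[2.7,-0.6,-10],"twist":[0,-0.2,0]},{"grip":2,"delta_pos":[2.9,-0.7,-10.6],"twist":[0,-0.2,0]},{"grip":2,"delta_pos":[2.9,-0.7,-10.6],"twist":[0,-0.2,0]},{"grip":2,"delta_pos":[2.9,-0.7,-10.6],"twist":[0,-0.2,0]}]' 100
python3 - <<'E'
from tgt import *
rep()
s=vision.capture('scene');t=vision.capture('top');np.save('scene2.npy',s);np.save('top2.npy',t)
a=cv2.resize(s[175:275,220:320],(400,400),interpolation=cv2.INTER_CUBIC)
b=cv2.resize(t[115:215,200:300],(400,400),interpolation=cv2.INTER_CUBIC)
cv2.imwrite('pics/hover.png',np.hstack([a,b])[:,:,::-1])
E
```

```text
clock: 6.87
tcp_pos: [0.5991, 0.0225, 0.1539]
eef_rot: [180.0, 35.1, 175.8]
wrist_force: [-0.2, -0.3, -2.8]
finger_gap: 0.0317
grip_force: 100.0
tcp [0.5991 0.0225 0.1539] in cradle mm [ 3.2 -0.6 55. ] rotvec to go [0.   0.13 0.04] F cradle [-1.8 -0.4 -2.2] j [ -11.4    0.3  120.5   10.    24.6 -105. ] 6.8667
```

View pics/hover.png

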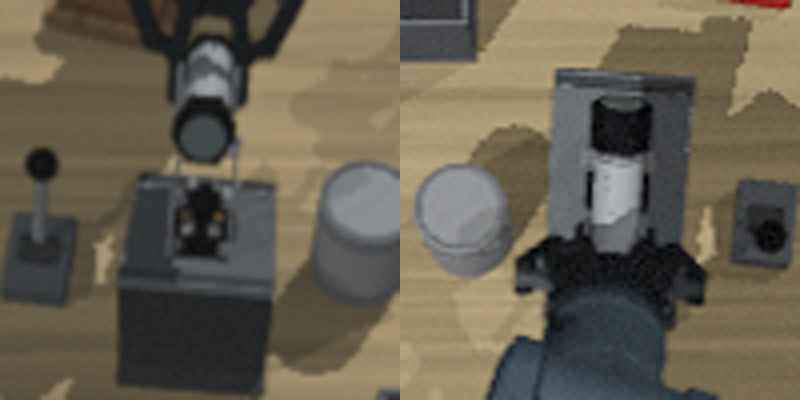

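The lens is at (203,137) in the left crop, above the clip tips at (180,160) and (237,147). The right crop shows the barrel midway between the upper clip's jaws. I'll check these against projections.

```bash
python3 - <<'E'
from tgt import *
W=lambda *p:O+C@np.array(p)/1e3
print('lens pred',proj('scene',W(103,0,71)),'obs',220+203/4,175+137/4)
for z in(10,20,30):
  print(z,'high tips pred',proj('scene',[W(45,15,z),W(45,0,z),W(45,-15,z)]).round(1).tolist(),'low',proj('scene',W(-45,0,z)).round(1).tolist(), 'top', proj('top',[W(45,0,z),W(-45,0,z)]).round(1).tolist())
print('obs tips scene',[220+(u-400)/5-.4 for u in(627,690)],[200+v/5-.4 for v in(55,62)])
# white clip posts in first top picture
t=np.load('top0.npy').astype(int)
for r0,r1 in((144,158),(170,186)):
  g=t[r0:r1,242:266]; m=((g.min(2)>125)).astype(np.uint8);k,l,st,ce=cv2.connectedComponentsWithStats(m)
  print([(ce[i]+[242,r0]).round(1).tolist()+[int(st[i,4])] for i in range(1,k)])
E
```

```text
lens pred [[270.68344518 209.39426804]] obs 270.75 209.25
10 high tips pred [[275.3, 223.2], [270.1, 222.8], [264.8, 222.5]] low [[271.0, 212.1]] top [[254.4, 153.7], [252.9, 181.0]]
20 high tips pred [[275.6, 219.9], [270.3, 219.5], [265.0, 219.2]] low [[271.2, 208.9]] top [[254.3, 154.8], [252.7, 182.3]]
30 high tips pred [[275.8, 216.6], [270.5, 216.2], [265.2, 215.9]] low [[271.4, 205.8]] top [[254.2, 155.9], [252.6, 183.6]]
obs tips scene [265.0, 277.6] [210.6, 212.0]
[[257.6, 150.7, 7], [248.5, 151.5, 4], [259.6, 154.4, 8], [248.5, 154.5, 4]]
[[256.7, 179.6, 14], [247.0, 181.0, 5]]
```

```bash
python3 -m pendant '[{"grip":2,"delta_pos":[0.2,0,-0.3],"twist":[0,0,0]},{"grip":2,"delta_pos":[0.5,0,-0.8],"twist":[0,0,0]},{"grip":2,"delta_pos":[0.9,0,-1.4],"twist":[0,0,0]},{"grip":2,"delta_pos":[1.3,0,-2],"twist":[0,0,0]},{"grip":2,"delta_pos":[1.7,0,-2.6],"twist":[0,0,0]},{"grip":2,"delta_pos":[2,0,-3.2],"twist":[0,0,0]},{"grip":2,"delta_pos":[2.2,0,-3.5],"twist":[0,0,0]},{"grip":2,"delta_pos":[2.4,0,-3.8],"twist":[0,0,0]},{"grip":2,"delta_pos":[2.4,0,-3.8],"twist":[0,0,0]},{"grip":2,"delta_pos":[2.4,0,-3.8],"twist":[0,0,0]}]' 100 >/dev/null
python3 -c "
from tgt import *
rep()"
```

```text
tcp [0.6227 0.0227 0.116 ] in cradle mm [ 0.8  1.3 10.5] rotvec to go [0.01 0.17 0.03] F cradle [-1.9 -0.1 -2. ] j [ -10.8    7.7  118.2   11.4   19.5 -106.1] 7.8
```

```bash
python3 -m pendant '[{"grip":2,"delta_pos":[0.11,-0.01,-0.16],"twist":[0,0,0]},{"grip":2,"delta_pos":[0.23,-0.02,-0.33],"twist":[0,0,0]},{"grip":2,"delta_pos":[0.34,-0.03,-0.49],"twist":[0,0,0]},{"grip":2,"delta_pos":[0.46,-0.03,-0.66],"twist":[0,0,0]},{"grip":2,"delta_pos":[0.57,-0.04,-0.82],"twist":[0,0,0]},{"grip":2,"delta_pos":[0.69,-0.05,-0.98],"twist":[0,0,0]},{"grip":2,"delta_pos":[0.8,-0.06,-1.15],"twist":[0,0,0]},{"grip":2,"delta_pos":[0.8,-0.06,-1.15],"twist":[0,0,0]},{"grip":2,"delta_pos":[0.8,-0.06,-1.15],"twist":[0,0,0]},{"grip":2,"delta_pos":[0.8,-0.06,-1.15],"twist":[0,0,0]}]' 100 >/dev/null
python3 -c "
from tgt import *
rep()"
```

```text
tcp [0.6318 0.0218 0.106 ] in cradle mm [ 2.5  1.1 -3. ] rotvec to go [0.04 0.34 0.05] F cradle [1.3 0.6 3.7] j [ -10.7    9.9  117.3   12.    18.  -106.7] 8.6333
```

```bash
python3 -m pendant '[{"grip":2,"delta_pos":[0.11,-0.01,-0.16],"twist":[0,0,0]},{"grip":2,"delta_pos":[0.23,-0.02,-0.33],"twist":[0,0,0]},{"grip":2,"delta_pos":[0.34,-0.03,-0.49],"twist":[0,0,0]},{"grip":2,"delta_pos":[0.46,-0.03,-0.66],"twist":[0,0,0]},{"grip":2,"delta_pos":[0.57,-0.04,-0.82],"twist":[0,0,0]},{"grip":2,"delta_pos":[0.69,-0.05,-0.98],"twist":[0,0,0]},{"grip":2,"delta_pos":[0.74,-0.06,-1.06],"twist":[0,0,0]},{"grip":2,"delta_pos":[0.74,-0.06,-1.06],"twist":[0,0,0]},{"grip":2,"delta_pos":[0.74,-0.06,-1.06],"twist":[0,0,0]},{"grip":2,"delta_pos":[0.74,-0.06,-1.06],"twist":[0,0,0]}]' 100 >/dev/null
python3 -c "
from tgt import *
rep()"
```

```text
tcp [0.6377 0.0215 0.0932] in cradle mm [ -0.    1.2 -16.8] rotvec to go [-0.    0.1   0.04] F cradle [ -1.    0.1 -11.9] j [ -10.6   12.1  116.5   12.6   16.9 -107.3] 9.4667
```

It has passed the lips and the clips are now drawing it in. I'll press 4 mm more.

```bash
python3 -m pendant '[{"grip":2,"delta_pos":[0.06,0,-0.08],"twist":[0,0,0]},{"grip":2,"delta_pos":[0.11,-0.01,-0.16],"twist":[0,0,0]},{"grip":2,"delta_pos":[0.17,-0.01,-0.24],"twist":[0,0,0]},{"grip":2,"delta_pos":[0.23,-0.02,-0.33],"twist":[0,0,0]},{"grip":2,"delta_pos":[0.23,-0.02,-0.33],"twist":[0,0,0]},{"grip":2,"delta_pos":[0.23,-0.02,-0.33],"twist":[0,0,0]},{"grip":2,"delta_pos":[0.23,-0.02,-0.33],"twist":[0,0,0]},{"grip":2,"delta_pos":[0.23,-0.02,-0.33],"twist":[0,0,0]},{"grip":2,"delta_pos":[0.23,-0.02,-0.33],"twist":[0,0,0]},{"grip":2,"delta_pos":[0.23,-0.02,-0.33],"twist":[0,0,0]}]' 100 >/dev/null
python3 -c "
from tgt import *
rep()"
```

```text
tcp [0.6384 0.0217 0.0926] in cradle mm [  0.2   1.5 -17.7] rotvec to go [ 0.01  0.12 -0.03] F cradle [-14.4  -6.3  61.6] j [ -10.5   12.3  116.4   12.8   16.8 -107.5] 10.3
```

Seated firmly at 62 N. Next I'll relax, open part-way (the tin is close) and back out along +Z.

```bash
python3 -m pendant '[{"grip":2,"delta_pos":[-0.1,0.01,0.14],"twist":[0,0,0]},{"grip":2,"delta_pos":[-0.17,0.01,0.25],"twist":[0,0,0]},{"grip":4.8,"delta_pos":[-0.17,0.01,0.25],"twist":[0,0,0]},{"grip":4.8,"delta_pos":[-0.17,0.01,0.25],"twist":[0,0,0]},{"grip":4.8,"delta_pos":[-0.17,0.01,0.25],"twist":[0,0,0]},{"grip":4.8,"delta_pos":[-0.17,0.01,0.25],"twist":[0,0,0]},{"grip":4.8,"delta_pos":[-0.17,0.01,0.25],"twist":[0,0,0]},{"grip":4.8,"delta_pos":[-0.17,0.01,0.25],"twist":[0,0,0]},{"grip":4.8,"delta_pos":[-0.17,0.01,0.25],"twist":[0,0,0]},{"grip":4.8,"delta_pos":[-0.17,0.01,0.25],"twist":[0,0,0]}]' 60
python3 -m pendant '[{"grip":4.8,"delta_pos":[-0.3,0.02,0.4],"twist":[0,0,0]},{"grip":4.8,"delta_pos":[-0.9,0.06,1.2],"twist":[0,0,0]},{"grip":4.8,"delta_pos":[-1.7,0.12,2.5],"twist":[0,0,0]},{"grip":4.8,"delta_pos":[-2.9,0.2,4.1],"twist":[0,0,0]},{"grip":4.8,"delta_pos":[-4,0.3,5.7],"twist":[0,0,0]},{"grip":4.8,"delta_pos":[-5.1,0.4,7.4],"twist":[0,0,0]},{"grip":4.8,"delta_pos":[-6.3,0.45,9],"twist":[0,0,0]},{"grip":4.8,"delta_pos":[-7.4,0.5,10.6],"twist":[0,0,0]},{"grip":4.8,"delta_pos":[-8,0.6,11.5],"twist":[0,0,0]},{"grip":4.8,"delta_pos":[-8,0.6,11.5],"twist":[0,0,0]}]'
python3 - <<'E'
from tgt import *
rep()
s=vision.capture('scene');t=vision.capture('top')
a=cv2.resize(s[175:275,220:320],(400,400),interpolation=cv2.INTER_CUBIC)
b=cv2.resize(t[115:215,200:300],(400,400),interpolation=cv2.INTER_CUBIC)
cv2.imwrite('pics/home.png',np.hstack([a,b])[:,:,::-1])
W=lambda *p:O+C@np.array(p)/1e3
print('lens pred',proj('scene',W(100,0,0)),proj('top',[W(100,0,0)]))
E
```

```text
clock: 11.13
tcp_pos: [0.6388, 0.0213, 0.0934]
eef_rot: [-180.0, 35.2, 175.8]
wrist_force: [0.3, 0.3, -0.3]
finger_gap: 0.0481
grip_force: 0.0
clock: 11.97
tcp_pos: [0.5591, 0.0274, 0.2114]
eef_rot: [-180.0, 35.5, 175.8]
wrist_force: [0.3, 0.3, -0.4]
finger_gap: 0.0481
grip_force: 0.0
tcp [0.5591 0.0274 0.2114] in cradle mm [  3.2   1.3 125.2] rotvec to go [0.07 0.46 0.03] F cradle [ 0.   0.3 -0.5] j [ -11.9  -11.5  123.4    8.1   33.1 -103.1] 11.9667
lens pred [[269.16011323 233.56737916]] [[255.53317591 135.22840558]]
```

View pics/home.png

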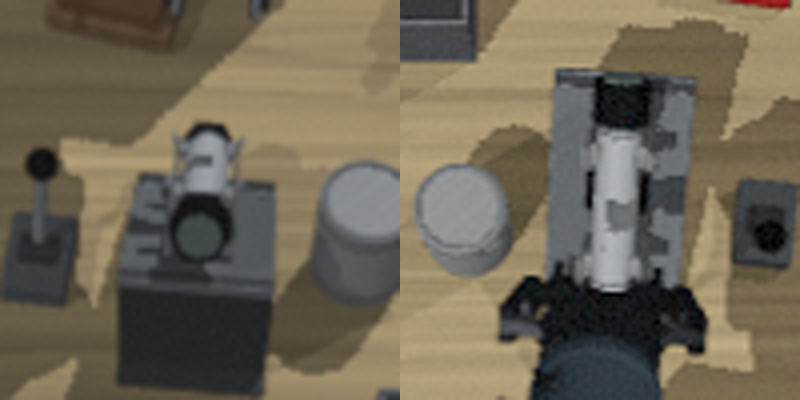

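The light sits between both clips with the lens up, and the lens pixel (270,233) matches the prediction for home (269,234). Now the switch: I'll straighten the tool, shut the fingers and go to the robot side of the ball.

```bash
python3 -m pendant '[{"grip":4.8,"delta_pos":[-0.3,-1,0.5],"twist":[0.2,3,0]},{"grip":3,"delta_pos":[-0.6,-2.5,1],"twist":[0.5,7,0]},{"grip":1,"delta_pos":[-1,-4,1.5],"twist":[0.8,12,0]},{"grip":0,"delta_pos":[-1.2,-6,2],"twist":[1.2,17,0]},{"grip":0,"delta_pos":[-1.4,-8,2],"twist":[1.6,22,0]},{"grip":0,"delta_pos":[-1.5,-10,2],"twist":[2,27,0]},{"grip":0,"delta_pos":[-1.5,-11.5,2],"twist":[2.3,31,0]},{"grip":0,"delta_pos":[-1.5,-12.7,2],"twist":[2.6,34,0]},{"grip":0,"delta_pos":[-1.5,-12.7,2],"twist":[2.6,34.9,0]},{"grip":0,"delta_pos":[-1.5,-12.7,2],"twist":[2.6,34.9,0]}]' 40
python3 - <<'E'
from tgt import *
rep(); T=lambda u,v:(200+u/4-.4,115+v/4-.4);S=lambda u,v:(220+u/4-.4,175+v/4-.4)
print('ball',tri(S(41,164),T(769-400,235)))
c=np.array([.6345,-.1025]);d=np.array([np.cos(np.radians(-8)),np.sin(np.radians(-8))])
for s in(-.038,.038): print(proj('scene',[*(c+s*d),.092]),proj('top',[*(c+s*d),.092]))
print(S(41,164),T(369,235))
E
```

```text
clock: 12.9
tcp_pos: [0.5441, -0.1, 0.2264]
eef_rot: [179.9, 0.0, 175.7]
wrist_force: [0.6, 0.3, -1.0]
finger_gap: 0.0003
grip_force: 0.0
tcp [ 0.5441 -0.1     0.2264] in cradle mm [   7.2 -126.9  140.7] rotvec to go [ -2.66 -34.85   0.07] F cradle [-0.1  0.3 -1.2] j [-2.280e+01  7.800e+00  9.560e+01  1.000e-01  7.660e+01 -1.085e+02] 12.9
ball (array([ 0.60668702, -0.09790214,  0.09943223]), np.float64(0.001635126006833183))
[[230.5832964  214.33639064]] [[291.75143601 176.96083079]]
[[225.86935371 235.72198854]] [[294.43768596 153.6534636 ]]
(229.85, 215.6) (291.85, 173.35)
```

```bash
python3 -m pendant '[{"grip":0,"delta_pos":[0,0,-1],"twist":[0,0,0]},{"grip":0,"delta_pos":[0,0,-3],"twist":[0,0,0]},{"grip":0,"delta_pos":[0,0,-5.5],"twist":[0,0,0]},{"grip":0,"delta_pos":[0,0,-8],"twist":[0,0,0]},{"grip":0,"delta_pos":[0,0,-10.5],"twist":[0,0,0]},{"grip":0,"delta_pos":[0,0,-13],"twist":[0,0,0]},{"grip":0,"delta_pos":[0,0,-14.5],"twist":[0,0,0]},{"grip":0,"delta_pos":[0,0,-15.2],"twist":[0,0,0]},{"grip":0,"delta_pos":[0,0,-15.4],"twist":[0,0,0]},{"grip":0,"delta_pos":[0,0,-15.4],"twist":[0,0,0]}]' 40
python3 -m pendant '[{"grip":0,"delta_pos":[1,0,0],"twist":[0,0,0]},{"grip":0,"delta_pos":[2,0,0],"twist":[0,0,0]},{"grip":0,"delta_pos":[3,-0.1,0],"twist":[0,0,0]},{"grip":0,"delta_pos":[4,-0.2,0],"twist":[0,0,0]},{"grip":0,"delta_pos":[5,-0.3,0],"twist":[0,0,0]},{"grip":0,"delta_pos":[6,-0.4,0],"twist":[0,0,0]},{"grip":0,"delta_pos":[7,-0.5,0],"twist":[0,0,0]},{"grip":0,"delta_pos":[8,-0.6,0],"twist":[0,0,0]},{"grip":0,"delta_pos":[9,-0.7,0],"twist":[0,0,0]},{"grip":0,"delta_pos":[9.5,-0.8,0],"twist":[0,0,0]}]' 40
```

```text
clock: 13.73
tcp_pos: [0.5434, -0.099, 0.0742]
eef_rot: [180.0, 0.2, 175.8]
wrist_force: [0.3, 0.1, 0.9]
finger_gap: 0.0001
grip_force: 0.0
clock: 14.57
tcp_pos: [0.6405, -0.1078, 0.0761]
eef_rot: [-180.0, 0.4, 175.8]
wrist_force: [-0.9, 0.6, -0.3]
finger_gap: -0.0003
grip_force: 0.4
```

```bash
python3 -m pendant '[{"grip":0,"delta_pos":[0.2,0,0],"twist":[0,0,0]},{"grip":0,"delta_pos":[0.4,0,0],"twist":[0,0,0]},{"grip":0,"delta_pos":[0.6,-0.1,0],"twist":[0,0,0]},{"grip":0,"delta_pos":[0.8,-0.1,0],"twist":[0,0,0]},{"grip":0,"delta_pos":[1,-0.1,0],"twist":[0,0,0]},{"grip":0,"delta_pos":[1.2,-0.1,0],"twist":[0,0,0]},{"grip":0,"delta_pos":[1.4,-0.2,0],"twist":[0,0,0]},{"grip":0,"delta_pos":[1.5,-0.2,0],"twist":[0,0,0]},{"grip":0,"delta_pos":[1.5,-0.2,0],"twist":[0,0,0]},{"grip":0,"delta_pos":[1.5,-0.2,0],"twist":[0,0,0]}]' 40
python3 - <<'E'
from h import *
s=vision.capture('scene');t=vision.capture('top')
a=cv2.resize(s[175:275,200:300],(400,400),interpolation=cv2.INTER_CUBIC)
b=cv2.resize(t[115:215,220:320],(400,400),interpolation=cv2.INTER_CUBIC)
cv2.imwrite('pics/sw.png',np.hstack([a,b])[:,:,::-1])
E
```

```text
clock: 15.4
tcp_pos: [0.6509, -0.1089, 0.0738]
eef_rot: [179.9, -0.2, 175.8]
wrist_force: [-11.7, 1.8, 7.3]
finger_gap: 0.0002
grip_force: 6.7
```

View pics/sw.png

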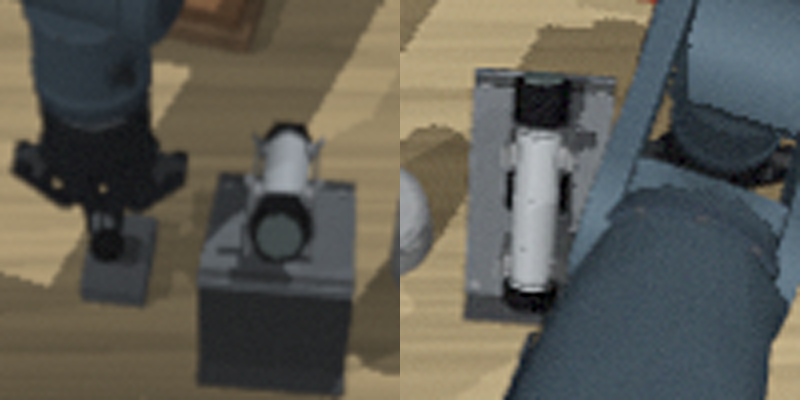

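The ball is at crop (107,243), which matches the predicted fully-on position. The 12 N reaction says it is against its stop, and the light is still home. I'll retreat, check and hand in.

```bash
python3 -m pendant '[{"grip":0,"delta_pos":[-1.5,0.1,0],"twist":[0,0,0]},{"grip":0,"delta_pos":[-3,0.2,0],"twist":[0,0,0]},{"grip":0,"delta_pos":[-5,0.3,0],"twist":[0,0,0]},{"grip":0,"delta_pos":[-8,0.5,0],"twist":[0,0,0]},{"grip":0,"delta_pos":[-11,0.5,1],"twist":[0,0,0]},{"grip":0,"delta_pos":[-12,0.5,4],"twist":[0,0,0]},{"grip":0,"delta_pos":[-12,0.5,7],"twist":[0,0,0]},{"grip":0,"delta_pos":[-12,0.5,9],"twist":[0,0,0]},{"grip":0,"delta_pos":[-12,0.5,10],"twist":[0,0,0]},{"grip":0,"delta_pos":[-12,0.5,10],"twist":[0,0,0]}]' 40
python3 - <<'E'
from h import *
s=vision.capture('scene');g=s[225:245,215:240].astype(int)
m=(g.max(2)<40).astype(np.uint8);k,l,st,ce=cv2.connectedComponentsWithStats(m)
print([(ce[i]+[215,225],st[i,4]) for i in range(1,k) if st[i,4]>8],'expected on',[225.9,235.7])
E
```

```text
clock: 16.33
tcp_pos: [0.5357, -0.1054, 0.1774]
eef_rot: [-179.9, 0.5, 175.8]
wrist_force: [0.4, 0.0, 0.4]
finger_gap: -0.0001
grip_force: 0.0
[(array([226.81355932, 236.06779661]), np.int32(59))] expected on [225.9, 235.7]
```

```bash
python3 -c "
from station import job
print(job.job_done())"
```

```text
the job is handed in; nothing more can be done
None
```

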